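Load, index and lock a rotary fixture

ROBOT

A 6-joint arm with a two-finger parallel gripper is mounted at the origin on the work surface. World frame = base frame: x ahead of the robot, y to its left, z up, the work surface at z = 0. Lengths are in mm, angles in rad, forces in N, time in s.
With the tool pointing down it reaches from about 350 to 975 mm from the base axis. Payload 7.1 kg.
Tool frame: the origin (TCP) lies between the finger pads; the fingertips stand ctrl.tip_extent ahead of it and the grasp point (between the pads) lies 3 mm ahead of it (ctrl.tip_extent is the distance from the TCP to the fingertips, in mm); z points along the fingers, y is the direction in which the jaws open and shut (so a half turn about z gives the same grasp; the last joint's range is limited). The gripper opens to 88 mm and grips with 3 to 60 N. Pads are 20 mm wide; open, the fingers measure 115 mm over their backs; the gripper's body (75 mm by 178 mm) begins 61 mm behind the grasp point.
Start: joints at [1.273, 0.423, 1.63, -0, 1.089, -0.019], TCP at [171.97, 600.859, 244.675] pointing down, gripper open.
Joint ranges: [-3, 3], [-0.9, 2.11], [0.09, 2.58], [-1.31, 4.45], [0.11, 2.69], [-2.54, 2.54]. Speed limits (rad/s): [2.39, 2.39, 3.01, 3.14, 3.14, 3.14].

INTERFACE

Orientations are given as a rotation vector (axis times angle).
In Python, from workcell import ctrl, viewer gives the robot as it stands.
- The arm moves only by the shell command python3 -m crank 'ROWS' [OPENING]. ROWS is text: rows parted by semicolons, each of 4 numbers parted by spaces: the shift along the tool's x, y, z in mm, then the turn about the tool's z in degrees. In form: x y z spin; .... A call has 1 to 12 rows; each row is the pose to reach, as a shift and turn from the pose measured when the call began, along the tool's axes at that moment; what a row does not reach only later rows make up. A row lasts 1/8 s, in which the tool goes at most 62.5 mm and 10.7 degrees, less where a joint would pass 70% of its speed; a pose out of reach is approached as far as the arm can. A call with a gripper value outside its range is refused whole. OPENING is the closure, from 0 (fully open) to 1 (shut), set as the call begins (- or left out, the last holds). The fingers move at their own pace and stop on an object; the grip force is fixed at half the most. Time passes only in rows, so rows that repeat a pose let the fingers close. It gives the time, the measured TCP pose, the force and the opening at its end, in the units of the state.
- ctrl.get_obs(): the state, without advancing time (a new reading comes with each control period).
- viewer.get_image(name): name is "scene" or "side" or "wrist"; returns a dict with "color" (400x640x3 uint8, red, green, blue), "vfov" (degrees; the focal length in pixels is half the picture's height over the tangent of half this angle, whatever the lens; pixels are square), "cx", "cy" (the principal point, pixels), "extrinsics" (4x4, takes a point from camera to world coordinates). Camera axes: x right, y down, z forward; pixel columns grow to the right and rows downward; lengths in mm; the calibration is good to about 2 mm. A picture is of the moment at which its call begins. There is no depth.
- ctrl.close_job(): hands the job in, once; it reports no verdict.
The state is a dict: "t": time; "qpos": joint angles; "qvel": joint speeds; "joint_torque": joint torques, N m; "ee_pos": TCP position; "orientation": TCP orientation; "ft_force": force on the tool from outside, world axes, zero at the start; "moment": the same for the moment, N m; "width": finger opening in mm.
Only numpy, scipy, OpenCV 4.12 (cv2) and the standard library are available. Lean on these libraries where they do the work, as an engineer would, in place of code of your own. Each camera call takes 0.05 s, during which the arm holds its last target. There are 200 camera calls.

TASK

Stand every steel sleeve from the rubber mat upright in a nest of the rotary table, one to a nest, down on the disc between the three pins. Then turn the loaded table counter-clockwise (seen from above) by its upright post until the detent beside it drops in, and finally swing the torque wrench on the lock bolt clockwise until the bolt is home and the wrench clicks: stop when its handle gives, do not force it on, and let go. Everything must be left like that, and the other objects on the bench stay where they are.

Things in the scene. Friction and masses are not known exactly. Their poses are not given: they have to be found in the camera images.
- sleeve0: bare steel sleeve (one of up to five equal ones; None from the start means that it is absent), a tube of 62 mm outer and 46 mm inner diameter, 60 mm tall, 0.4 to 0.75 kg, standing on the black rubber mat (4 mm thick). Origin: centre of its lower end; z up its axis
- sleeve1: bare steel sleeve (one of up to five equal ones; None from the start means that it is absent), a tube of 62 mm outer and 46 mm inner diameter, 60 mm tall, 0.4 to 0.75 kg, standing on the black rubber mat (4 mm thick). Origin: centre of its lower end; z up its axis
- sleeve2: bare steel sleeve (one of up to five equal ones; None from the start means that it is absent), a tube of 62 mm outer and 46 mm inner diameter, 60 mm tall, 0.4 to 0.75 kg, standing on the black rubber mat (4 mm thick). Origin: centre of its lower end; z up its axis
- sleeve3: bare steel sleeve (one of up to five equal ones; None from the start means that it is absent), a tube of 62 mm outer and 46 mm inner diameter, 60 mm tall, 0.4 to 0.75 kg, standing on the black rubber mat (4 mm thick). Origin: centre of its lower end; z up its axis
- sleeve4: bare steel sleeve (one of up to five equal ones; None from the start means that it is absent), a tube of 62 mm outer and 46 mm inner diameter, 60 mm tall, 0.4 to 0.75 kg, standing on the black rubber mat (4 mm thick). Origin: centre of its lower end; z up its axis
- nest0 (a point): centre of a nest on the rotary table, on the disc's top face (60 mm above the bench): a flat black spot ringed by three pins (10 mm thick, 10 mm high, 120 degrees apart, standing 35 mm clear of the nest centre, so 4 mm of play round a sleeve). The five nests are equal, 90 mm from the table's axis, 72 degrees apart, and turn with the table
- nest1 (a point): centre of a nest on the rotary table, on the disc's top face (60 mm above the bench): a flat black spot ringed by three pins (10 mm thick, 10 mm high, 120 degrees apart, standing 35 mm clear of the nest centre, so 4 mm of play round a sleeve). The five nests are equal, 90 mm from the table's axis, 72 degrees apart, and turn with the table
- nest2 (a point): centre of a nest on the rotary table, on the disc's top face (60 mm above the bench): a flat black spot ringed by three pins (10 mm thick, 10 mm high, 120 degrees apart, standing 35 mm clear of the nest centre, so 4 mm of play round a sleeve). The five nests are equal, 90 mm from the table's axis, 72 degrees apart, and turn with the table
- nest3 (a point): centre of a nest on the rotary table, on the disc's top face (60 mm above the bench): a flat black spot ringed by three pins (10 mm thick, 10 mm high, 120 degrees apart, standing 35 mm clear of the nest centre, so 4 mm of play round a sleeve). The five nests are equal, 90 mm from the table's axis, 72 degrees apart, and turn with the table
- nest4 (a point): centre of a nest on the rotary table, on the disc's top face (60 mm above the bench): a flat black spot ringed by three pins (10 mm thick, 10 mm high, 120 degrees apart, standing 35 mm clear of the nest centre, so 4 mm of play round a sleeve). The five nests are equal, 90 mm from the table's axis, 72 degrees apart, and turn with the table
- table_axis (a point): point on the rotary table's vertical axis, at the height of the disc's top face (60 mm above the bench); the disc is 280 mm across and 15 mm thick, on a grey base plate 300 mm across and 20 mm high; nothing that collides rises above the disc at its middle. Fixed to the base, so its x and y axes are the base's
- crank (a point): grip point of the upright round post (20 mm thick, black sleeve) by which the table is turned: on the post's axis, 80 mm above the disc's top, 20 mm below the post's top; 122 mm from the table's axis, midway between two nests (36 degrees from each) and in line with the detent studs on the rim
- turntable (a joint): angle of the rotary table, rad, growing counter-clockwise seen from above; 0 where the spring detent has dropped in, with the post in line with the steel detent block beside the disc. It starts at -1.75 to -1.2; stops at -1.95 and +0.3. Turning takes about 2 N at the post, and 6 to 10 N over the bump in the last 0.1 rad before 0 (as much to leave the detent, either way)
- lock_bolt (a joint): angle of the lock bolt, rad, growing clockwise seen from above (tightening). It starts at 0 to 0.3, takes 0.5 N m to turn and comes home, hard, at 0.8
- wrench_click (a joint): breakaway joint of the torque wrench, rad, growing clockwise: 0 at rest (held up to 1.6 N m, about 13 N at the grip). Once the bolt is home the handle gives at that torque (the click) and swings on, at nearly the same force, to a stop at 0.4; it springs back when released. Its pivot lies 35 mm from the bolt's axis
- bolt_axis (a point): centre of the wrench's head, on the vertical axis of the lock bolt, 70 mm above the bench, 206 mm from the table's axis. It turns with the bolt: its x axis points along the wrench towards the handle's end (unbent)
- wrench_grip (a point): point in the wrench's handle, on its centre line, 160 mm from the bolt's axis, 70 mm above the bench. The wrench is level; its handle is a round black grip 24 mm thick from 105 to 210 mm from the bolt, then nothing; nearer the bolt is an 18 mm bare steel shaft. Below the grip is only the bench
- oil_bottle: white squeeze bottle with red cap, 56 mm across, 150 mm tall, upright, not part of the job; origin: centre of its underside
- taper_shell: tapered steel shell, 80 mm across at the foot, 100 mm tall, upright, not part of the job; origin: centre of its underside

How it is judged (in metres and radians):
On the way, in this order (a step that is already met when the one before it is completed fails the run):
1. every sleeve stands in a nest of the rotary table ((distance between sleeve0 and nest0 below 0.009 m or distance between sleeve0 and nest1 below 0.009 m or distance between sleeve0 and nest2 below 0.009 m or distance between sleeve0 and nest3 below 0.009 m or distance between sleeve0 and nest4 below 0.009 m) and angle between each of sleeve0, sleeve1, sleeve2, sleeve3, sleeve4's own z axis and vertical below 0.08 rad and (distance between sleeve1 and nest0 below 0.009 m or distance between sleeve1 and nest1 below 0.009 m or distance between sleeve1 and nest2 below 0.009 m or distance between sleeve1 and nest3 below 0.009 m or distance between sleeve1 and nest4 below 0.009 m) and (distance between sleeve2 and nest0 below 0.009 m or distance between sleeve2 and nest1 below 0.009 m or distance between sleeve2 and nest2 below 0.009 m or distance between sleeve2 and nest3 below 0.009 m or distance between sleeve2 and nest4 below 0.009 m) and (distance between sleeve3 and nest0 below 0.009 m or distance between sleeve3 and nest1 below 0.009 m or distance between sleeve3 and nest2 below 0.009 m or distance between sleeve3 and nest3 below 0.009 m or distance between sleeve3 and nest4 below 0.009 m) and (distance between sleeve4 and nest0 below 0.009 m or distance between sleeve4 and nest1 below 0.009 m or distance between sleeve4 and nest2 below 0.009 m or distance between sleeve4 and nest3 below 0.009 m or distance between sleeve4 and nest4 below 0.009 m) and linear speed of each of sleeve0, sleeve1, sleeve2, sleeve3, sleeve4 below 0.02 m/s), for 0.2 s.
2. the loaded table has been turned into its detent (value of joint turntable between -0.04 and 0.04 rad), for 0.2 s.
3. the lock bolt is home and the wrench clicks (all of step 2 and value of joint lock_bolt above 0.76 rad and value of joint wrench_click above 0.06 rad), for 0.05 s.
At the end, for the whole second after the job is handed in: every sleeve present stands upright (within 0.08 rad), at rest, in a nest, its lower end within 9 mm of the nest's centre; the table is in its detent (within 0.04 rad of 0); the lock bolt is home (above 0.72 rad) and the wrench is released (below 0.04 rad) (all of step 1 and all of step 2 and value of joint lock_bolt above 0.72 rad and value of joint wrench_click below 0.04 rad and velocity of joint turntable below 0.05 rad/s); the robot touches nothing.
It fails at once if the wrench is forced on far past its click (more than 0.3 rad) (value of joint wrench_click above 0.3 rad).
It fails at once if the oil bottle is shoved more than 40 mm (distance of oil_bottle from where it was at the start of the episode above 0.04 m).
It fails at once if the tapered shell is shoved more than 40 mm (distance of taper_shell from where it was at the start of the episode above 0.04 m).
Of sleeve0, sleeve1, sleeve2, sleeve3, sleeve4 only 3 to 5 are there at a start; the rules pass over those that are not, and their reading is None.
At some moment in a run one of sleeve0, sleeve1, sleeve2, sleeve3, sleeve4 may be knocked a few centimetres aside while the robot is not near it.
It also fails if it takes over 210 s, if anything falls off the work surface, if the arm or the gripper's body presses on something with over 40 N, if the wrist force passes 120 N, or if a joint passes its speed limit or range.

## Working session

There is one attempt and no reset: what is moved stays moved. The work goes in short steps, Python scripts to look and compute and a shell command to move; the robot and the scene stay as the last step left them, time stands still between calls to the robot, and variables do not carry over. Pictures are saved under pics/ and viewed, about 12 in all and at most 16, crops included, and the job is handed in when it is done.

```bash
ls; mkdir -p pics
python3 - <<'E'
from workcell import ctrl, viewer
import cv2,numpy as np
print(ctrl.get_obs(), ctrl.tip_extent)
for n in ["scene","side","wrist"]:
    d=viewer.get_image(n); cv2.imwrite(f"pics/a_{n}.png",d["color"][:,:,::-1]); print(n,d["vfov"],d["cx"],d["cy"],d["extrinsics"].round(3).tolist(),[k for k in d])
E
```

```text
pics
{'t': 0.0, 'qpos': array([ 1.27300678e+00,  4.23799191e-01,  1.63064931e+00, -1.61870621e-05,
        1.08860930e+00, -1.90030074e-02]), 'qvel': array([-0.00020073,  0.00024386,  0.00037571,  0.00064044, -0.00199348,
        0.00094804]), 'joint_torque': array([-3.21849388e-03, -5.44614995e+01, -2.73667341e+01,  6.41892012e-02,
        2.29530578e-02, -1.53986175e-04]), 'ee_pos': array([171.82700712, 600.3942235 , 243.94366434]), 'orientation': array([-4.36458149e-01, -3.11090669e+00,  2.27604146e-03]), 'ft_force': array([ 0.34973406, -0.41860394,  0.59069825]), 'moment': array([-0.00336708,  0.02374372, -0.00716105]), 'width': 87.61540963131965} 22.0
scene 51.328517200984315 311.3449710025161 198.24529852632267 [[0.501, 0.604, -0.62, 1221.447], [0.866, -0.359, 0.349, -360.903], [-0.012, -0.711, -0.703, 822.685], [0.0, 0.0, 0.0, 1.0]] ['color', 'vfov', 'cx', 'cy', 'extrinsics']
side 57.05284478786737 320.37457857167146 201.45369627063891 [[0.753, -0.489, 0.441, 104.95], [-0.658, -0.572, 0.49, -512.906], [0.013, -0.659, -0.752, 899.718], [0.0, 0.0, 0.0, 1.0]] ['color', 'vfov', 'cx', 'cy', 'extrinsics']
wrist 58.49674118421323 314.4079506086234 199.15681497631678 [[0.275, 0.923, 0.269, 97.699], [0.962, -0.264, -0.077, 621.279], [0.0, 0.28, -0.96, 383.295], [0.0, 0.0, 0.0, 1.0]] ['color', 'vfov', 'cx', 'cy', 'extrinsics']
```

View pics/a_scene.png

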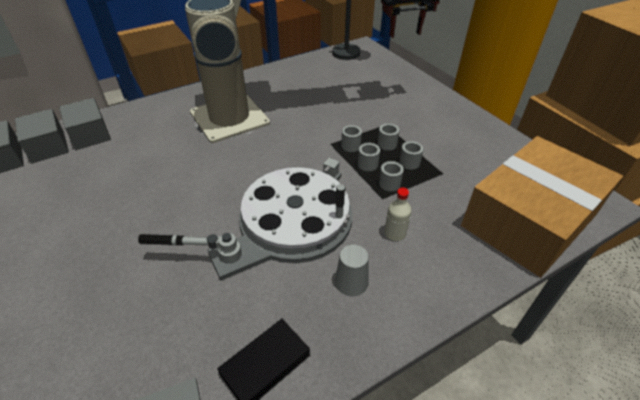

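View pics/a_side.png

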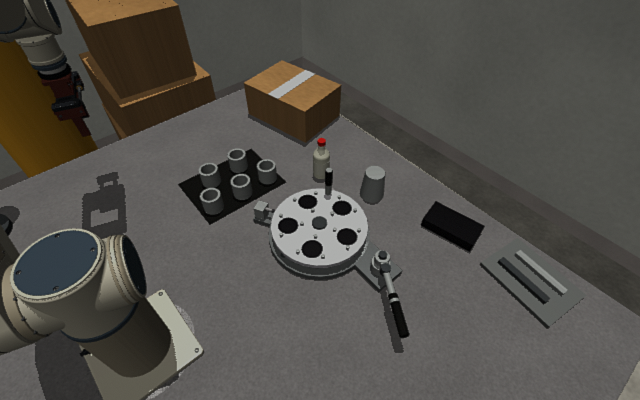

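View pics/a_wrist.png

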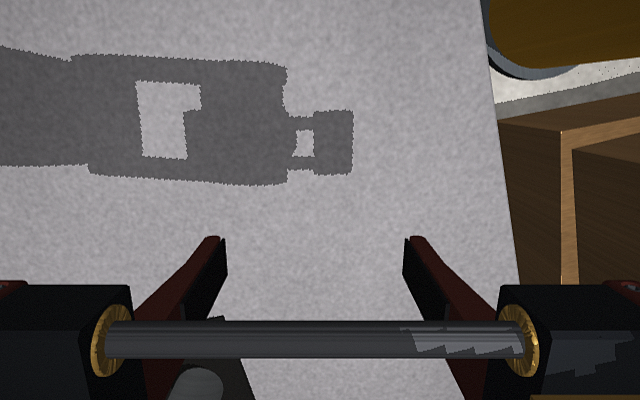

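The scene and side pictures show five sleeves on the mat, the table with five empty nests, the post near the bottle, and the wrench pointing away from the table. The wrist picture shows only bench.

```bash
cat > h.py <<'E'
import numpy as np
from scipy.spatial.transform import Rotation as R
def load(d):
    return 200/np.tan(np.radians(d["vfov"]/2)),d["cx"],d["cy"],np.array(d["extrinsics"])
def ray(d,u,v):
    f,cx,cy,E=load(d); return E[:3,3],E[:3,:3]@np.array([(u-cx)/f,(v-cy)/f,1])
def at(d,u,v,z):
    o,r=ray(d,u,v); return (o+r*(z-o[2])/r[2])
def proj(d,p):
    f,cx,cy,E=load(d); q=E[:3,:3].T@(np.array(p)-E[:3,3]); return np.array([cx+f*q[0]/q[2],cy+f*q[1]/q[2]])
def rows(obs,xyz,yaw=None):
    """shift in tool axes to world TCP point"""
    M=R.from_rotvec(obs["orientation"]).as_matrix()
    return M.T@(np.array(xyz)-obs["ee_pos"]), M
E
python3 - <<'E'
from h import *
from workcell import viewer,ctrl
sc=viewer.get_image("scene"); sd=viewer.get_image("side")
np.set_printoptions(precision=1,suppress=True)
P={"A":((352,132),(211,195),64),"B":((389,130),(209,169),64),"C":((369,151),(241,181),64),"D":((412,148),(237,155),64),"E":((392,170),(266,166),64),
"n":((299,179),(288,226),60),"n2":((265,193),(312,248),60),"n3":((270,221),(347,237),60),"n4":((312,224),(342,208),60),"n5":((328,198),(308,201),60),"ax":((295,201),(319,222),60),
"post":((340,188),(329,170),160),"cap":((403,191),(321,141),150),"shell":((353,252),(374,170),100),"bolt":((228,239),(382,257),80),"hend":((141,239),(403,333),70),"det":((332,165),(264,210),80)}
for k,(a,b,z) in P.items(): print(k,at(sc,*a,z)[:2],at(sd,*b,z)[:2])
print(R.from_rotvec(ctrl.get_obs()["orientation"]).as_matrix())
E
```

```text
A [364.4 268.9] [358.1 267.5]
B [414.6 372.8] [411.5 372.1]
C [468.1 258.7] [460.3 258.7]
D [521.4 375.1] [517.7 371.1]
E [569.9 263.7] [560.6 263.7]
n [466.3  26. ] [464.9  23.5]
n2 [468.6 -78. ] [468.3 -78.8]
n3 [ 565.5 -110.6] [ 566.4 -114.5]
n4 [627.1 -26.1] [628.8 -28.1]
n5 [569.9  55.3] [569.5  59.3]
ax [535.6 -24. ] [541.8 -23.4]
post [641.4  42. ] [636.7  43.1]
cap [716.4 168.6] [712.9 164.9]
shell [774.7  -7.8] [787.1  -3.2]
bolt [ 583.6 -225.7] [ 580.5 -230.3]
hend [ 470.2 -400.9] [ 471.2 -397.2]
det [482.2 121.9] [439.4 101.8]
[[-1.   0.3 -0. ]
 [ 0.3  1.  -0. ]
 [-0.  -0.  -1. ]]
```

```bash
python3 -m crank '0 0 0 -8; 0 0 0 -16; 0 0 0 -16; 0 0 0 -16'
cat >> h.py <<'E'
import cv2
def rectify(d,z,x0,y0,w,h,s=2.0):
    # top-down map at height z: pixel (i,j) -> X=x0+i/s, Y=y0+j/s
    c=np.float32([[x0,y0],[x0+w,y0],[x0+w,y0+h],[x0,y0+h]])
    src=np.float32([proj(d,[*p,z]) for p in c])
    H=cv2.getPerspectiveTransform(src,np.float32([[0,0],[w*s,0],[w*s,h*s],[0,h*s]]))
    return cv2.warpPerspective(cv2.cvtColor(d["color"],cv2.COLOR_RGB2GRAY),H,(int(w*s),int(h*s)))
def rings(d,z,x0,y0,w,h,n=5,thr=0.4,s=2.0):
    g=rectify(d,z,x0,y0,w,h,s); k=int(36*s); t=np.zeros((2*k+1,2*k+1),np.uint8)
    cv2.circle(t,(k,k),int(31*s),255,-1); cv2.circle(t,(k,k),int(23*s),0,-1)
    m=cv2.matchTemplate(g,t,cv2.TM_CCOEFF_NORMED); out=[]
    for _ in range(n):
        _,v,_,p=cv2.minMaxLoc(m)
        if v<thr: break
        out.append((round(x0+(p[0]+k)/s,1),round(y0+(p[1]+k)/s,1),round(v,2)))
        cv2.circle(m,p,int(35*s),-1,-1)
    return out
E
python3 - <<'E'
from h import *
from workcell import viewer
for c in ["scene","side"]:
    print(c,sorted(rings(viewer.get_image(c),64,300,180,340,270)))
E
```

```text
t: 0.75
ee_pos: [171.9, 600.6, 244.2]
orientation: [-0.003, -3.141, 0.001]
ft_force: [0.4, -0.1, -0.4]
width: 87.7
scene [(356.0, 273.0, 0.6), (408.5, 378.0, 0.62), (460.5, 264.0, 0.78), (519.0, 379.5, 0.62), (564.0, 268.0, 0.79)]
side [(356.0, 271.5, 0.87), (408.5, 377.0, 0.71), (459.5, 264.0, 0.87), (518.0, 379.0, 0.71), (563.0, 268.5, 0.74)]
```

```bash
cat >> h.py <<'E'
def table(d):
    x0,y0,s=380,-190,2.0
    g=rectify(d,60,x0,y0,320,320,s)
    n,l,st,ce=cv2.connectedComponentsWithStats((g<60).astype(np.uint8))
    return [(round(x0+c[0]/s,1),round(y0+c[1]/s,1),int(a[4]/s/s)) for c,a in zip(ce[1:],st[1:]) if a[4]>400*s*s]
E
python3 - <<'E'
from h import *
from workcell import viewer
from scipy.optimize import least_squares
for c in ["scene","side"]:
    d=viewer.get_image(c); b=table(d); print(c,b)
    cv2.imwrite(f"pics/rect_{c}.png",rectify(d,60,380,-190,320,320,1.5))
    pts=np.array([p[:2] for p in b if 800<p[2]<6000])
    def f(q):
        n=q[:2]+90*np.c_[np.cos(q[2]+np.arange(5)*2*np.pi/5),np.sin(q[2]+np.arange(5)*2*np.pi/5)]
        return np.min(np.linalg.norm(pts[:,None]-n[None],axis=2),axis=1)
    r=min((least_squares(f,[540,-25,a]) for a in (0,.3,-.3,.6)),key=lambda r:r.cost); print(r.x,f(r.x).round(1))
E
```

```text
scene [(np.float64(676.7), np.float64(-153.4), 544), (np.float64(566.1), np.float64(-112.1), 2031), (np.float64(465.4), np.float64(-79.5), 1945), (np.float64(628.4), np.float64(-26.3), 2057), (np.float64(464.8), np.float64(26.7), 1932), (np.float64(573.4), np.float64(66.7), 3088)]
[ 5.39627202e+02 -2.48978289e+01 -9.13107946e-03] [1.5 2.5 1.4 3.2 8.1]
side [(np.float64(421.4), np.float64(-152.1), 1562), (np.float64(448.7), np.float64(-125.1), 5155), (np.float64(567.4), np.float64(-111.5), 2419), (np.float64(466.7), np.float64(-79.1), 2426), (np.float64(629.4), np.float64(-25.7), 2379), (np.float64(539.9), np.float64(-24.9), 1422), (np.float64(466.0), np.float64(26.8), 2404), (np.float64(567.0), np.float64(60.0), 2375), (np.float64(666.4), np.float64(86.7), 2606), (np.float64(427.8), np.float64(98.5), 2109)]
[ 5.27760693e+02 -9.36942458e+00  1.65320336e-01] [89.7 54.  22.4  5.9 33.7 70.7 19.2 32.5 95.3 70.4]
```

```bash
python3 -m crank '-36 -42 10 0; -72 -84 20 0; -108 -126 35 0; -144 -168 50 0; -180 -210 65 0; -216 -252 80 0; -252 -294 94 0; -288 -336 94 0; -288 -336.5 94 0; -288 -336.5 94 0'
python3 - <<'E'
from h import *
from workcell import viewer,ctrl
print(ctrl.get_obs()["ee_pos"])
d=viewer.get_image("wrist"); print(rings(d,64,300,180,340,270)); print(d["extrinsics"][:3,3])
cv2.imwrite("pics/w1.png",d["color"][:,:,::-1])
print(rings(viewer.get_image("side"),64,300,180,340,270))
E
```

```text
t: 2.2
ee_pos: [459.5, 264.0, 150.5]
orientation: [-0.003, -3.141, 0.001]
ft_force: [-1.0, -0.3, -1.3]
width: 87.9
[459.50876185 264.01158104 150.50896679]
[(458.0, 264.0, 0.85), (356.0, 271.5, 0.8), (408.0, 375.5, 0.79)]
[382.41694779 263.7248143  289.84633385]
[(356.0, 271.5, 0.75), (563.0, 268.5, 0.74), (408.5, 377.0, 0.71), (459.0, 263.5, 0.71)]
```

View pics/w1.png

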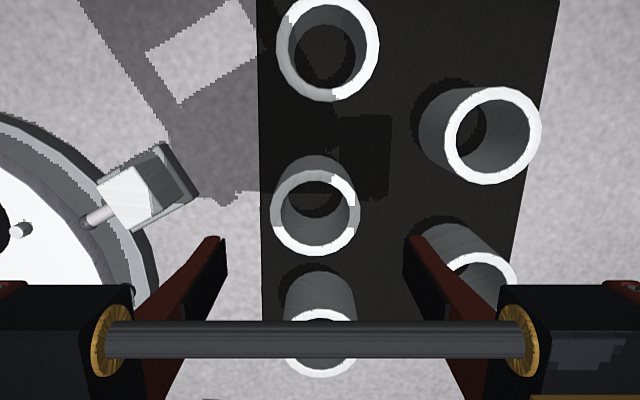

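Wrist view: three sleeves in a column, the middle one (rim centre about px 315,212) below the jaws; it agrees with the two fixed cameras.

```bash
python3 -m crank '0.7 0 30 0; 0.7 0 60 0; 0.7 0 85 0; 0.7 0 101 0; 0.7 0 101 0; 0.7 0 101 0'; python3 -m crank '0 0 0 0; 0 0 0 0; 0 0 0 0;0 0 0 0;0 0 0 0;0 0 0 0' 1; python3 -m crank '0 0 -40 0; 0 0 -80 0; 0 0 -120 0; 0 0 -120 0;0 0 -120 0'
```

```text
t: 3.05
ee_pos: [458.5, 265.3, 50.3]
orientation: [-0.002, 3.141, -0.0]
ft_force: [-0.0, 0.5, 1.2]
width: 87.7
t: 3.8
ee_pos: [458.7, 265.3, 50.7]
orientation: [-0.002, 3.141, -0.0]
ft_force: [-0.6, -2.7, 6.4]
width: 61.9
t: 4.42
ee_pos: [457.6, 264.7, 169.3]
orientation: [0.002, -3.141, 0.002]
ft_force: [0.5, -0.9, -4.5]
width: 62.1
```

```bash
python3 -m crank '-15 -54 0 0; -30 -108 0 0; -46 -162 0 0; -62 -216 0 0; -78 -270 0 0; -94 -324 0 0; -109 -376 0 0; -109.4 -376.2 0 0; -109.4 -376.2 0 0; -109.4 -376.2 0 0'
python3 - <<'E'
from h import *
from workcell import viewer,ctrl
d=viewer.get_image("wrist");cv2.imwrite("pics/w2.png",d["color"][:,:,::-1])
print(ctrl.get_obs()["ee_pos"],rings(d,ctrl.get_obs()["ee_pos"][2]+13.5,500,-180,150,150))
for c in ["scene","side"]:
    d=viewer.get_image(c); print(c,table(d))
E
```

```text
t: 5.68
ee_pos: [566.5, -110.1, 168.5]
orientation: [0.004, -3.138, 0.001]
ft_force: [-0.2, 0.2, -4.7]
width: 62.3
[ 566.75062152 -110.04130531  168.87282145] []
scene [(np.float64(676.7), np.float64(-153.3), 473), (np.float64(418.1), np.float64(-108.4), 3921), (np.float64(564.2), np.float64(-111.7), 2288), (np.float64(628.3), np.float64(-26.3), 2030), (np.float64(410.1), np.float64(18.9), 3871), (np.float64(464.8), np.float64(26.7), 1912), (np.float64(573.1), np.float64(66.6), 3026)]
side [(np.float64(436.3), np.float64(-140.5), 8496), (np.float64(644.8), np.float64(-22.6), 19137), (np.float64(466.6), np.float64(-80.0), 2511), (np.float64(540.0), np.float64(-25.8), 1176), (np.float64(466.1), np.float64(26.8), 2359), (np.float64(567.0), np.float64(60.0), 2331), (np.float64(425.7), np.float64(97.9), 1717)]
```

View pics/w2.png

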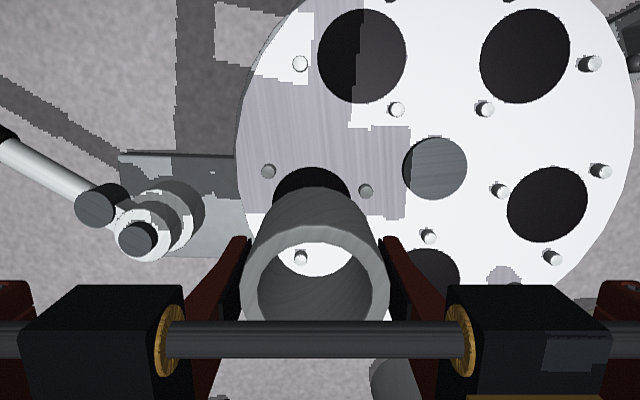

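Wrist view: the sleeve is held (rim columns 243–389, top at row 226), above the nest whose pins are at (268,171), (366,190), (300,257).

Run:
```python
from h import *
from workcell import viewer,ctrl
d=viewer.get_image("wrist"); p=ctrl.get_obs()["ee_pos"]; print(p)
pins=np.array([at(d,*q,70)[:2] for q in ((268,171),(366,190),(300,257))]); print(pins.round(1))
# circumcentre
A=2*(pins[1:]-pins[0]); b=(pins[1:]**2).sum(1)-(pins[0]**2).sum(); print("nest",np.linalg.solve(A,b))
z=p[2]+13.5; t=np.linspace(0,2*np.pi,60)
for dx in (-4,-2,0,2,4):
    q=np.array([proj(d,[p[0]+dx+31*np.cos(a),p[1]+31*np.sin(a),z]) for a in t]); print(dx,q.min(0).round(),q.max(0).round())
```

```text
[ 567.33659146 -110.41052454  169.58690576]
[[ 539.7 -142.1]
 [ 552.9  -74.8]
 [ 603.6 -120.8]]
nest [ 565.24894342 -112.14280417]
-4 [236. 214.] [393. 354.]
-2 [236. 219.] [393. 358.]
0 [237. 224.] [393. 362.]
2 [237. 229.] [392. 366.]
4 [237. 234.] [392. 370.]
```

```bash
python3 -m crank '1.2 -1.5 20 0; 1.2 -1.5 40 0; 1.2 -1.5 50 0; 1.2 -1.5 56 0; 1.2 -1.5 60 0; 1.2 -1.5 62 0; 1.2 -1.5 62 0; 1.2 -1.5 62 0'
```

```text
t: 6.88
ee_pos: [566.3, -112.0, 107.9]
orientation: [0.004, -3.141, 0.002]
ft_force: [1.3, 0.0, -4.7]
width: 61.9
```

```bash
python3 -m crank '0 0 1 0; 0 0 1.5 0; 0 0 1.5 0'; python3 -m crank '0 0 0 0; 0 0 0 0; 0 0 0 0; 0 0 0 0' 0.12;  python3 -m crank '0 0 -30 0; 0 0 -60 0; 0 0 -90 0; 0 0 -110 0; 0 0 -110 0'
python3 - <<'E'
from h import *
from workcell import viewer,ctrl
p=ctrl.get_obs()["ee_pos"]; print(p)
for c in ["wrist","side","scene"]:
    d=viewer.get_image(c); print(c,rings(d,120,500,-190,150,150,1),"mat",rings(d,64,300,180,340,270))
E
```

```text
t: 7.25
ee_pos: [566.3, -112.1, 106.7]
orientation: [0.004, -3.141, 0.002]
ft_force: [-1.5, -0.3, 0.1]
width: 62.2
t: 7.75
ee_pos: [566.4, -112.1, 106.8]
orientation: [0.004, -3.141, 0.002]
ft_force: [0.1, 0.3, -0.2]
width: 77.5
t: 8.38
ee_pos: [567.4, -112.2, 218.3]
orientation: [-0.004, 3.138, -0.003]
ft_force: [-0.4, -0.6, -0.3]
width: 77.4
[ 567.42910572 -112.20039     218.3051327 ]
wrist [] mat []
side [] mat [(356.0, 271.5, 0.87), (563.0, 268.5, 0.74), (518.0, 379.0, 0.71), (408.5, 377.0, 0.71)]
scene [] mat [(564.0, 268.0, 0.79), (518.5, 379.5, 0.62), (409.0, 378.0, 0.62), (356.0, 273.0, 0.6)]
```

```bash
python3 -m crank '0 60 0 0; 0 120 0 0; 1 180 0 0; 2 240 0 0; 3 300 20 0; 4 355 50 0; 4 380.3 80 0; 4 380.3 115 0;  4 380.3 145 0; 4 380.3 160 0; 4 380.3 165 0; 4 380.3 165 0' 0; python3 -m crank '0 0 0 0; 0 0 0 0; 0 0 0 0;0 0 0 0;0 0 0 0;0 0 0 0' 1; python3 -m crank '0 0 -40 0; 0 0 -80 0; 0 0 -120 0; 0 0 -120 0;0 0 -120 0'
```

```text
t: 10.02
ee_pos: [560.9, 268.3, 50.7]
orientation: [0.004, -3.14, 0.001]
ft_force: [0.0, 0.1, -0.6]
width: 87.7
t: 10.78
ee_pos: [561.3, 268.3, 51.3]
orientation: [0.004, -3.141, 0.001]
ft_force: [-1.6, -0.7, 6.4]
width: 61.2
t: 11.4
ee_pos: [559.9, 267.8, 169.1]
orientation: [0.004, -3.138, 0.003]
ft_force: [-0.2, -0.4, -6.7]
width: 61.5
```

```bash
python3 -m crank '5 -55 0 0; 10 -110 0 0; 15 -165 0 0; 20 -220 0 0; 20 -270 0 0; 20 -294 0 0; -20 -294 0 0; -50 -294 0 0; -67 -294 0 0; -67 -294 0 0; -67 -294 0 0'
python3 - <<'E'
from h import *
from workcell import viewer,ctrl
p=ctrl.get_obs()["ee_pos"]
d=viewer.get_image("wrist");cv2.imwrite("pics/w3.png",d["color"][:,:,::-1])
z=p[2]+13; t=np.linspace(0,2*np.pi,60)
for dx in (-2,0,2,4):
    q=np.array([proj(d,[p[0]+dx+31*np.cos(a),p[1]+31*np.sin(a),z]) for a in t]); print(dx,q.min(0).round(),q.max(0).round())
E
```

```text
t: 12.78
ee_pos: [625.7, -26.0, 167.4]
orientation: [0.004, -3.134, 0.003]
ft_force: [-0.4, 0.3, -5.9]
width: 61.4
-2 [237. 218.] [393. 357.]
0 [237. 223.] [393. 361.]
2 [238. 228.] [392. 365.]
4 [238. 233.] [392. 369.]
```

View pics/w3.png

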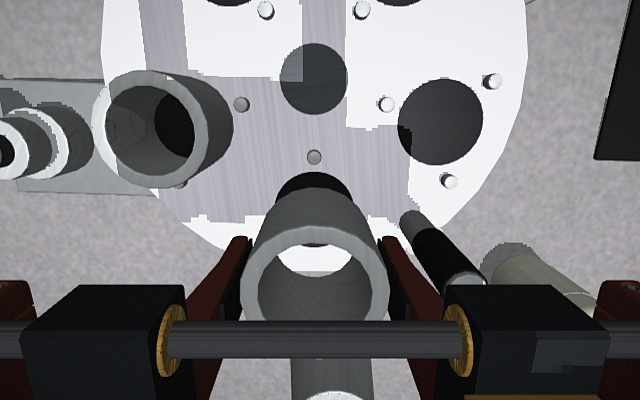

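Wrist view: first sleeve stands inside its pins (px 165,125); the held sleeve's rim top is at row 226, with the post safely right of the finger (px 400–480).

```bash
python3 -m crank '-2 0 20 0; -2 0 40 0; -2 0 50 0; -2 0 56 0; -2 0 58 0; -2 0 58 0; -2 0 58 0'
python3 - <<'E'
from h import *
from workcell import viewer,ctrl
d=viewer.get_image("wrist"); print(ctrl.get_obs()["ee_pos"])
E
```

```text
t: 13.7
ee_pos: [627.9, -26.1, 110.5]
orientation: [0.004, -3.136, 0.003]
ft_force: [-0.9, -0.8, -6.4]
width: 61.4
[627.8104332  -26.06120602 110.49319909]
```

```bash
python3 -m crank '0 0 2 0; 0 0 3.5 0; 0 0 3.5 0; 0 0 3.5 0'; python3 -m crank '0 0 0 0; 0 0 0 0; 0 0 0 0; 0 0 0 0' 0.12
```

```text
t: 14.25
ee_pos: [627.9, -26.1, 107.4]
orientation: [0.004, -3.136, 0.003]
ft_force: [-2.3, 0.4, 0.4]
width: 60.8
t: 14.75
ee_pos: [628.0, -26.1, 107.5]
orientation: [0.004, -3.136, 0.003]
ft_force: [0.9, 1.5, 0.4]
width: 77.4
```

```bash
python3 -m crank '0 0 -50 0; 0 0 -100 0; 5 5 -110 0; 45 49 -110 0; 90 99 -110 0; 135 148 -110 0; 180 198 -105 0; 225 247 -80 0; 272 298 -50 0; 272 298 -40 0; 272 298 -40 0'
python3 - <<'E'
from h import *
from workcell import viewer,ctrl
print(ctrl.get_obs()["ee_pos"])
for c in ["wrist","side","scene"]:
    d=viewer.get_image(c); print(c,"mat",rings(d,64,300,180,340,270))
E
```

```text
t: 16.12
ee_pos: [352.7, 271.4, 146.5]
orientation: [0.01, -3.132, 0.007]
ft_force: [0.7, -0.6, 0.5]
width: 77.5
[352.66005957 271.36816615 146.54874656]
wrist mat [(355.5, 271.5, 0.87)]
side mat [(518.0, 379.0, 0.71), (355.5, 271.0, 0.64)]
scene mat [(408.5, 378.0, 0.62), (519.0, 379.5, 0.62)]
```

```bash
python3 -m crank '-4 0 30 0; -4 0 60 0; -4 0 85 0; -4 0 95 0; -4 0 95 0; -4 0 95 0' 0; python3 -m crank '0 0 0 0; 0 0 0 0; 0 0 0 0;0 0 0 0;0 0 0 0;0 0 0 0' 1; python3 -m crank '0 0 -40 0; 0 0 -80 0; 0 0 -120 0; 0 0 -120 0;0 0 -120 0'
```

```text
t: 17.02
ee_pos: [360.4, 271.1, 54.4]
orientation: [0.003, -3.138, 0.001]
ft_force: [0.4, 0.5, 0.3]
width: 87.9
t: 17.77
ee_pos: [360.6, 271.3, 54.8]
orientation: [0.003, -3.138, 0.001]
ft_force: [-0.3, -0.4, 6.6]
width: 62.5
t: 18.4
ee_pos: [360.1, 270.8, 173.5]
orientation: [0.003, -3.137, 0.003]
ft_force: [0.1, -0.4, -5.7]
width: 63.0
```

```bash
python3 -m crank '-17 -55 0 0; -34 -110 0 0; -51 -165 0 0; -68 -215 0 0; -85 -265 0 0; -102 -315 0 0; -111 -350 0 0; -111 -350 0 0; -111 -350 0 0;-111 -350 0 0'
python3 - <<'E'
from h import *
from workcell import viewer,ctrl
p=ctrl.get_obs()["ee_pos"];print(p)
d=viewer.get_image("wrist");cv2.imwrite("pics/w4.png",d["color"][:,:,::-1])
z=p[2]+9; t=np.linspace(0,2*np.pi,60)
for dx in (-6,-4,-2,0,2):
    q=np.array([proj(d,[p[0]+dx+31*np.cos(a),p[1]+31*np.sin(a),z]) for a in t]); print(dx,q.min(0).round(),q.max(0).round())
for n in ((466,-79),): 
    for a in (0,120,240):
        r=np.radians(a+36); b=np.arctan2(-79+26,466-539)+np.pi+np.radians(a); print(proj(d,[n[0]+40*np.cos(b),n[1]+40*np.sin(b),70]).round())
E
```

```text
t: 19.65
ee_pos: [470.9, -78.0, 172.7]
orientation: [0.005, -3.135, 0.002]
ft_force: [-0.1, 0.5, -5.8]
width: 62.7
[470.8730054  -78.04638767 172.70443227]
-6 [239. 204.] [391. 342.]
-4 [239. 209.] [391. 346.]
-2 [239. 214.] [391. 350.]
0 [239. 219.] [391. 354.]
2 [240. 224.] [390. 358.]
[345. 245.]
[337. 151.]
[257. 208.]
```

View pics/w4.png

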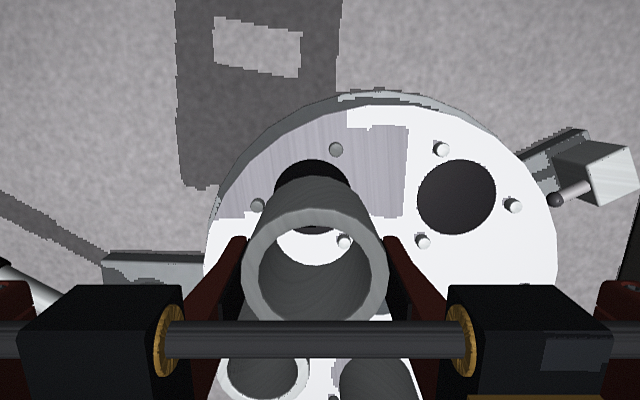

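Wrist view: pins seen at (344,242), (336,149), (257,205), within 3 px of the prediction; rim top at row 208, so the sleeve sits about 4.4 mm nearer the base than the TCP, as reckoned. The detent block is at (595,170).

```bash
python3 -m crank '-0.7 -1 20 0; -0.7 -1 40 0; -0.7 -1 54 0; -0.7 -1 58 0; -0.7 -1 60 0; -0.7 -1 61 0; -0.7 -1 61 0;-0.7 -1 61 0'
```

```text
t: 20.7
ee_pos: [471.6, -79.2, 112.3]
orientation: [0.005, -3.136, 0.002]
ft_force: [-0.1, 0.2, -4.8]
width: 62.3
```

```bash
python3 -m crank '0 0 1 0; 0 0 2 0; 0 0 2 0'; python3 -m crank '0 0 0 0; 0 0 0 0; 0 0 0 0; 0 0 0 0' 0.12;  python3 -m crank '0 0 -50 0; 0 0 -100 0; 8 58 -110 0; 16 116 -110 0; 24 175 -110 0; 32 233 -110 0; 40 290 -110 0; 48 348 -90 0; 56 406 -60 0; 63 456 -40 0; 63 456 -40 0; 63 456 -40 0'
python3 - <<'E'
from h import *
from workcell import viewer,ctrl
print(ctrl.get_obs()["ee_pos"])
for c in ["wrist","side","scene"]:
    d=viewer.get_image(c); print(c,"mat",rings(d,64,300,180,340,270))
E
```

```text
t: 21.08
ee_pos: [471.7, -79.3, 110.8]
orientation: [0.005, -3.136, 0.003]
ft_force: [-2.9, -0.7, 3.8]
width: 62.4
t: 21.58
ee_pos: [471.8, -79.3, 110.7]
orientation: [0.005, -3.136, 0.003]
ft_force: [-0.4, 0.5, -1.0]
width: 77.4
t: 23.08
ee_pos: [407.2, 376.2, 150.2]
orientation: [0.006, -3.136, 0.004]
ft_force: [0.2, 0.6, 0.0]
width: 77.2
[407.24701147 376.19033558 150.16364799]
wrist mat [(407.5, 376.0, 0.86)]
side mat [(518.0, 379.0, 0.71), (408.5, 377.0, 0.53)]
scene mat [(518.5, 379.5, 0.62)]
```

```bash
python3 -m crank '-0.3 0.3 30 0; -0.3 0.3 60 0; -0.3 0.3 85 0; -0.3 0.3 96 0; -0.3 0.3 96 0; -0.3 0.3 96 0' 0; python3 -m crank '0 0 0 0; 0 0 0 0; 0 0 0 0;0 0 0 0;0 0 0 0;0 0 0 0' 1; python3 -m crank '0 0 -40 0; 0 0 -80 0; 0 0 -120 0; 0 0 -120 0;0 0 -120 0'
```

```text
t: 23.98
ee_pos: [408.6, 376.0, 56.0]
orientation: [0.002, -3.138, 0.0]
ft_force: [-0.2, 0.2, 0.4]
width: 87.9
t: 24.72
ee_pos: [408.7, 376.2, 56.4]
orientation: [0.002, -3.138, -0.0]
ft_force: [-0.9, -0.3, 5.4]
width: 60.9
t: 25.35
ee_pos: [408.1, 375.3, 174.6]
orientation: [0.002, -3.136, 0.003]
ft_force: [-0.5, -0.6, -5.5]
width: 61.0
```

```bash
python3 -m crank '-10 -58 0 0; -20 -116 0 0; -30 -174 0 0; -40 -232 0 0; -50 -290 0 0; -59 -340 0 0; -59 -348 0 0; -59 -348 0 0; -59 -348 0 0'
python3 - <<'E'
from h import *
from workcell import viewer,ctrl
p=ctrl.get_obs()["ee_pos"];print(p)
d=viewer.get_image("wrist");cv2.imwrite("pics/w5.png",d["color"][:,:,::-1])
z=p[2]+7.6; t=np.linspace(0,2*np.pi,60)
for dx in (-4,-2,0,2):
    q=np.array([proj(d,[p[0]+dx+31*np.cos(a),p[1]+31*np.sin(a),z]) for a in t]); print(dx,q.min(0).round(),q.max(0).round())
for a in (0,120,240):
        b=np.radians(144+180+a); print(proj(d,[466.8+40*np.cos(b),27+40*np.sin(b),70]).round())
E
```

```text
t: 26.48
ee_pos: [466.9, 28.3, 174.1]
orientation: [0.004, -3.134, 0.002]
ft_force: [-1.0, 0.5, -4.9]
width: 61.3
[466.88015291  28.3089266  174.08849468]
-4 [240. 208.] [390. 344.]
-2 [240. 213.] [390. 348.]
0 [240. 218.] [390. 352.]
2 [240. 223.] [390. 356.]
[281. 250.]
[368. 214.]
[289. 157.]
```

View pics/w5.png

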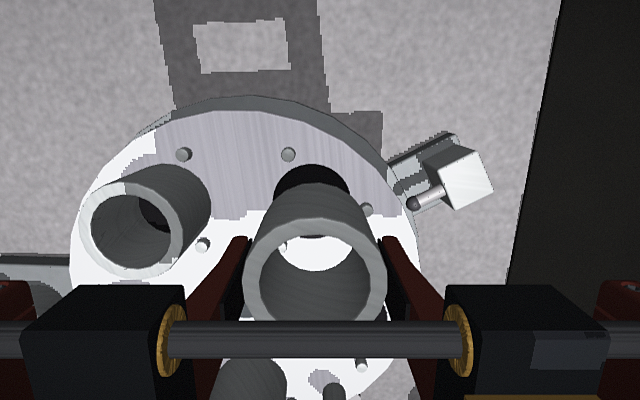

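Wrist view: pins at (288,155), (368,209), (282,246), rim top row 216, detent plunger tip at (412,203) outside the finger. Nest is about 1–2 mm further out than reckoned.

```bash
python3 -m crank '-1.3 -1.3 20 0; -1.3 -1.3 40 0; -1.3 -1.3 54 0; -1.3 -1.3 58 0; -1.3 -1.3 60 0; -1.3 -1.3 60 0; -1.3 -1.3 60 0'
python3 - <<'E'
from h import *
from workcell import viewer
for c in ["side","scene"]:
    d=viewer.get_image(c); print(c,"mat",rings(d,64,300,180,340,270,2))
E
```

```text
t: 27.4
ee_pos: [468.3, 27.1, 114.8]
orientation: [0.004, -3.136, 0.002]
ft_force: [-0.0, -0.3, -4.2]
width: 60.9
side mat [(518.0, 379.0, 0.71)]
scene mat [(519.0, 379.5, 0.61)]
```

```bash
python3 -m crank '0 0 2 0; 0 0 2.5 0; 0 0 2.5 0'; python3 -m crank '0 0 0 0; 0 0 0 0; 0 0 0 0; 0 0 0 0' 0.12;  python3 -m crank '0 0 -50 0; 0 0 -100 0; -7 50 -105 0; -14 100 -105 0; -21 150 -105 0; -28 200 -105 0; -35 250 -100 0; -42 300 -70 0; -50 352 -40 0; -50 352 -40 0; -50 352 -40 0'
python3 - <<'E'
from h import *
from workcell import viewer,ctrl
print(ctrl.get_obs()["ee_pos"])
for c in ["wrist","side","scene"]:
    d=viewer.get_image(c); print(c,"mat",rings(d,64,300,180,340,270))
E
```

```text
t: 27.88
ee_pos: [468.2, 27.0, 112.4]
orientation: [0.004, -3.136, 0.003]
ft_force: [-1.7, -0.7, -0.5]
width: 61.3
t: 28.38
ee_pos: [468.3, 27.0, 112.4]
orientation: [0.004, -3.136, 0.003]
ft_force: [-0.2, -0.3, -0.9]
width: 77.7
t: 29.75
ee_pos: [517.3, 378.8, 151.3]
orientation: [0.005, -3.135, 0.004]
ft_force: [0.5, -0.2, 0.3]
width: 76.6
[517.25680569 378.81891509 151.30128857]
wrist mat [(517.0, 378.0, 0.86)]
side mat [(518.5, 379.5, 0.49)]
scene mat []
```

```bash
python3 -m crank '-0.3 0 30 0; -0.3 0 60 0; -0.3 0 85 0; -0.3 0 97 0; -0.3 0 97 0; -0.3 0 97 0' 0; python3 -m crank '0 0 0 0; 0 0 0 0; 0 0 0 0;0 0 0 0;0 0 0 0;0 0 0 0' 1; python3 -m crank '0 0 -40 0; 0 0 -80 0; 0 0 -120 0; 0 0 -120 0;0 0 -120 0';  python3 -m crank '-8 -58 0 0; -16 -116 0 0; -24 -174 0 0; -32 -232 0 0; -40 -285 0 0; -49 -318 0 0; -49 -318 0 0; -49 -318 0 0; -49 -318 0 0'
python3 - <<'E'
from h import *
from workcell import viewer,ctrl
p=ctrl.get_obs()["ee_pos"];print(p)
d=viewer.get_image("wrist");cv2.imwrite("pics/w6.png",d["color"][:,:,::-1])
z=p[2]+8; t=np.linspace(0,2*np.pi,60)
for dx in (-4,-2,0,2):
    q=np.array([proj(d,[p[0]+dx+31*np.cos(a),p[1]+31*np.sin(a),z]) for a in t]); print(dx,q.min(0).round(),q.max(0).round())
for a in (0,120,240):
        b=np.radians(72+180+a); print(proj(d,[567+40*np.cos(b),60+40*np.sin(b),70]).round())
E
```

```text
t: 30.65
ee_pos: [518.7, 378.4, 57.0]
orientation: [0.002, -3.139, -0.0]
ft_force: [0.2, 0.0, -0.5]
width: 88.1
t: 31.4
ee_pos: [518.8, 378.5, 57.3]
orientation: [0.002, -3.139, -0.0]
ft_force: [-0.4, -1.4, 5.4]
width: 61.2
t: 32.02
ee_pos: [518.0, 377.7, 175.3]
orientation: [0.002, -3.136, 0.002]
ft_force: [-0.6, -0.3, -5.1]
width: 61.2
t: 33.15
ee_pos: [566.7, 60.8, 174.7]
orientation: [0.004, -3.135, 0.002]
ft_force: [-0.2, -0.4, -4.4]
width: 61.1
[566.73150393  60.81090565 174.65582852]
-4 [239. 208.] [391. 345.]
-2 [240. 213.] [390. 349.]
0 [240. 218.] [390. 352.]
2 [240. 223.] [390. 356.]
[260. 192.]
[325. 258.]
[356. 172.]
```

View pics/w6.png

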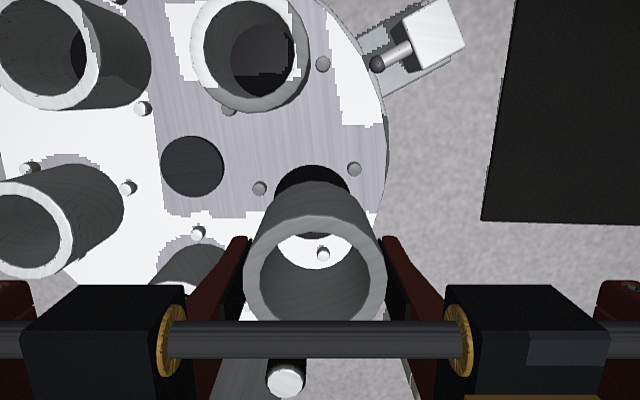

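Wrist view: four sleeves standing, fifth held above its nest, pins at (260,188), (323,255), (354,169), rim top row 216; the post top is at (285,382).

```bash
python3 -m crank '-1.5 -1.2 20 0; -1.5 -1.2 40 0; -1.5 -1.2 54 0; -1.5 -1.2 58 0; -1.5 -1.2 60 0; -1.5 -1.2 60 0; -1.5 -1.2 60 0';  python3 -m crank '0 0 1 0; 0 0 1.8 0; 0 0 1.8 0'
```

```text
t: 34.08
ee_pos: [568.4, 59.6, 115.5]
orientation: [0.004, -3.136, 0.002]
ft_force: [-0.7, -0.4, -3.2]
width: 61.2
t: 34.45
ee_pos: [568.4, 59.5, 113.6]
orientation: [0.004, -3.136, 0.002]
ft_force: [-0.3, -0.3, -4.1]
width: 61.4
```

```bash
python3 -m crank '0 0 1 0; 0 0 1 0'; python3 -m crank '0 0 0 0; 0 0 0 0; 0 0 0 0; 0 0 0 0' 0.12;  python3 -m crank '0 0 -50 0; 0 0 -100 0; 0 60 -130 0; 0 120 -130 0; 0 180 -130 0; 0 220 -130 0; 0 220 -130 0; 0 220 -130 0'
python3 - <<'E'
from h import *
from workcell import viewer,ctrl
print(ctrl.get_obs()["ee_pos"])
d=viewer.get_image("side"); cv2.imwrite("pics/s2.png",cv2.resize(d["color"][130:280,230:430,::-1],None,fx=4,fy=4,interpolation=cv2.INTER_CUBIC))
for c in ["side","scene"]:
    d=viewer.get_image(c); print(c,rings(d,120,400,-170,290,290,5,0.2),"mat",rings(d,64,300,180,340,270))
E
```

```text
t: 34.7
ee_pos: [568.5, 59.5, 113.3]
orientation: [0.004, -3.137, 0.002]
ft_force: [-2.2, -0.7, 3.8]
width: 60.7
t: 35.2
ee_pos: [568.6, 59.5, 113.3]
orientation: [0.004, -3.137, 0.002]
ft_force: [1.2, -0.9, 0.3]
width: 77.4
t: 36.2
ee_pos: [568.3, 279.2, 242.6]
orientation: [0.005, -3.136, 0.003]
ft_force: [-0.2, -0.5, -0.8]
width: 77.2
[568.32788451 279.16960565 242.58389773]
side [(629.5, -25.5, 0.72), (568.5, 60.5, 0.62), (469.0, 29.0, 0.41), (467.5, -78.5, 0.39), (568.0, -112.0, 0.38)] mat []
scene [(469.0, 27.0, 0.84), (630.0, -26.0, 0.45), (467.0, -79.5, 0.45), (568.5, 59.5, 0.45), (587.5, -53.5, 0.38)] mat []
```

View pics/s2.png

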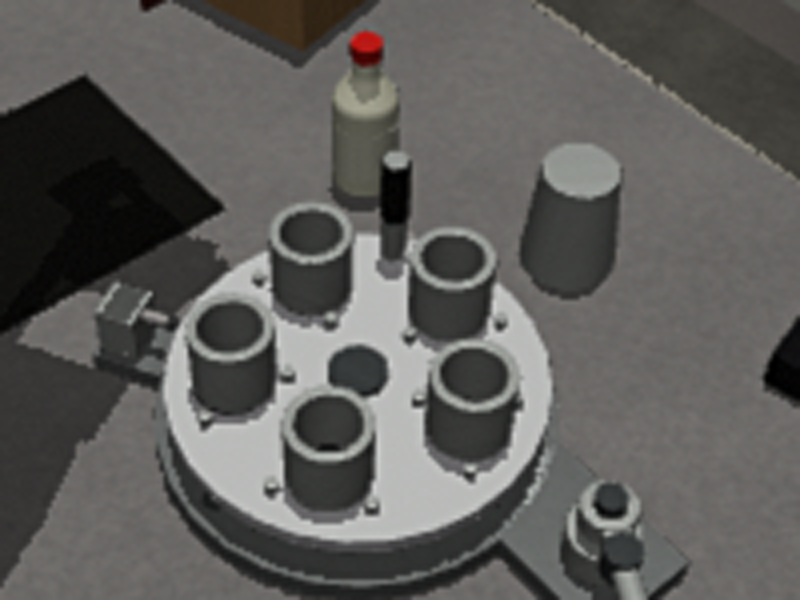

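All five sleeves stand inside their pins, mat empty, bottle and shell untouched; post at (395,190) in the crop, detent plunger at (158,318).

```bash
python3 -m crank '-12 -40 0 10; -24 -80 5 20; -36 -120 10 30; -48 -160 15 40; -60 -200 20 50; -70 -233 27 55; -70.7 -233 27 55; -70.7 -233 27 55' 0.43
python3 - <<'E'
from h import *
from workcell import viewer,ctrl
o=ctrl.get_obs(); print(o["ee_pos"],o["qpos"][5],R.from_rotvec(o["orientation"]).as_matrix().round(3))
for c,p,z in (("side",(269.5,209.5),52),("side",(261,205),75)):
    q=at(viewer.get_image(c),*p,z); print(q, np.degrees(np.arctan2(q[1]+25.7,q[0]-540)),np.hypot(q[1]+25.7,q[0]-540))
d=viewer.get_image("wrist");cv2.imwrite("pics/w7.png",d["color"][:,:,::-1])
print(proj(d,[639,46,160]))
E
```

```text
t: 37.35
ee_pos: [639.4, 45.0, 216.1]
orientation: [-1.448, -2.784, 0.006]
ft_force: [0.0, -0.4, 0.3]
width: 50.2
[639.3611473   45.03247884 216.05622635] -0.5588328624222819 [[-0.574  0.819 -0.005]
 [ 0.819  0.574 -0.001]
 [ 0.002 -0.005 -1.   ]]
[464.47971108 113.72578848  52.        ] 118.44228899313734 158.56501673150038
[445.93255082 127.01435906  75.        ] 121.63181927295234 179.36097807722604
[314.83061551 231.55989732]
```

View pics/w7.png

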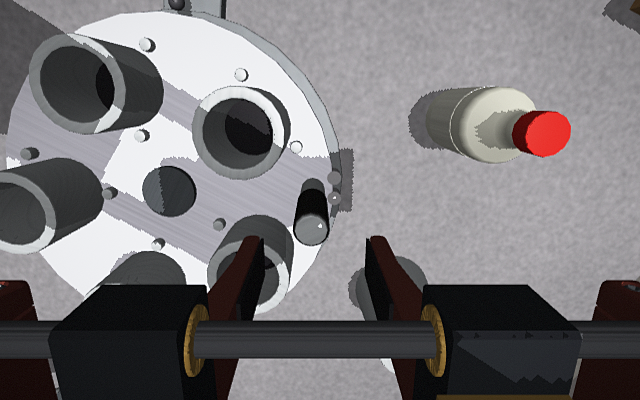

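Post top at (311,230), on the predicted spot between the jaws; bottle and shell clear.

```bash
python3 -m crank '0 0 20 0; 0 0 40 0; 0 0 60 0; 0 0 71 0; 0 0 71 0; 0 0 71 0'; python3 -m crank '0 0 0 0; 0 0 0 0; 0 0 0 0;0 0 0 0;0 0 0 0' 1
python3 - <<'E'
from h import *
from workcell import ctrl
o=ctrl.get_obs(); M=R.from_rotvec(o["orientation"]).as_matrix()
p=o["ee_pos"]; a=np.degrees(np.arctan2(p[1]+25.7,p[0]-540)); print(p,o["ft_force"],a,np.hypot(p[1]+25.7,p[0]-540))
for t in list(range(3,11,3))+list(range(10,85,5)):
    w=122*np.array([np.cos(np.radians(a+t))-np.cos(np.radians(a)),np.sin(np.radians(a+t))-np.sin(np.radians(a)),0]); print(t,(M.T@w).round(1)[:2])
E
```

```text
t: 38.25
ee_pos: [639.5, 46.1, 145.6]
orientation: [-1.446, -2.786, 0.005]
ft_force: [-0.2, -1.2, 0.0]
width: 50.1
t: 38.88
ee_pos: [637.4, 44.6, 145.9]
orientation: [-1.444, -2.783, 0.011]
ft_force: [-8.2, -7.2, 7.4]
width: 19.4
[637.43521743  44.63834271 145.86628991] [-8.17628738 -7.16875715  7.41999962] 35.825463463484034 120.17114483805484
3 [ 6.4 -0.2]
6 [12.7 -0.8]
9 [19.1 -1.7]
10 [21.2 -2.1]
15 [31.5 -4.5]
20 [41.6 -7.8]
25 [ 51.4 -12. ]
30 [ 60.8 -17.1]
35 [ 69.7 -22.9]
40 [ 78.1 -29.5]
45 [ 85.8 -36.7]
50 [ 92.9 -44.7]
55 [ 99.3 -53.2]
60 [104.9 -62.2]
65 [109.7 -71.7]
70 [113.7 -81.6]
75 [116.8 -91.8]
80 [ 119.  -102.2]
```

```bash
python3 -m crank '3 0 0 0; 8 -0.4 0 0; 14.5 -1 0 0; 21.2 -2.1 0 0; 31.5 -4.5 0 0; 41.6 -7.8 0 0; 51.4 -12 0 0; 60.8 -17.1 0 0; 65 -20 0 0; 65 -20 0 0'
python3 - <<'E'
from h import *
from workcell import ctrl
o=ctrl.get_obs(); M=R.from_rotvec(o["orientation"]).as_matrix()
p=o["ee_pos"]
for ax in ((540,-25.7),(538.5,-26.8)):
    c=p[:2]-ax; a=np.degrees(np.arctan2(c[1],c[0])); print(a,np.hypot(*c))
    for t in range(5,61,5):
        r=np.radians(a+t);r0=np.radians(a)
        w=122*np.array([np.cos(r)-np.cos(r0),np.sin(r)-np.sin(r0),0]); print(t,(M.T@w).round(1)[:2],end=';')
E
```

```text
t: 40.12
ee_pos: [583.4, 89.0, 145.9]
orientation: [-1.444, -2.783, 0.006]
ft_force: [4.0, 9.7, -6.7]
width: 19.8
69.26818287409085 122.60060805244973
5 [ 8.5 -6.3];10 [ 16.5 -13.4];15 [ 23.8 -21.1];20 [ 30.4 -29.5];25 [ 36.3 -38.4];30 [ 41.3 -47.7];35 [ 45.6 -57.5];40 [ 48.9 -67.6];45 [ 51.4 -78. ];50 [ 52.9 -88.5];55 [ 53.6 -99.1];60 [  53.3 -109.8];68.80050783957965 124.16450805374038
5 [ 8.6 -6.3];10 [ 16.6 -13.3];15 [ 24. -21.];20 [ 30.7 -29.2];25 [ 36.6 -38.1];30 [ 41.7 -47.4];35 [ 46.  -57.1];40 [ 49.5 -67.2];45 [ 52.  -77.5];50 [ 53.7 -88.1];55 [ 54.4 -98.7];60 [  54.2 -109.3];
```

```bash
python3 -m crank '4 -3 0 0; 8.5 -6.3 0 0; 16.5 -13.4 0 0; 23.8 -21.1 0 0; 30.4 -29.5 0 0; 36.3 -38.4 0 0; 41.3 -47.7 0 0; 45.6 -57.5 0 0; 48 -63.5 0 0; 49 -67.6 0 0; 49 -67.6 0 0'
python3 - <<'E'
from h import *
from workcell import ctrl,viewer
o=ctrl.get_obs(); M=R.from_rotvec(o["orientation"]).as_matrix()
p=o["ee_pos"]; print(p,o["ft_force"])
for ax in ((540,-25.7),(538.5,-26.8)):
    c=p[:2]-ax; a=np.degrees(np.arctan2(c[1],c[0])); print(a,np.hypot(*c))
    for t in range(2,15,2):
        r=np.radians(a+t);r0=np.radians(a)
        w=122*np.array([np.cos(r)-np.cos(r0),np.sin(r)-np.sin(r0),0]); print(t,(M.T@w).round(1)[:2],end=';')
d=viewer.get_image("wrist");cv2.imwrite("pics/w8.png",d["color"][:,:,::-1])
E
```

```text
t: 41.5
ee_pos: [498.9, 89.7, 146.4]
orientation: [-1.443, -2.781, 0.008]
ft_force: [-0.1, -3.4, -9.5]
width: 19.6
[498.88685978  89.70879235 146.4280316 ] [-0.12427985 -3.42184312 -9.54417746]
109.60789408773833 122.51318153660343
2 [ 1.1 -4.1];4 [ 2.  -8.3];6 [  2.8 -12.5];8 [  3.4 -16.7];10 [  3.9 -20.9];12 [  4.2 -25.2];14 [  4.4 -29.4];108.77809970846425 123.05892723697144
2 [ 1.1 -4.1];4 [ 2.1 -8.2];6 [  3.  -12.4];8 [  3.6 -16.6];10 [  4.2 -20.8];12 [  4.6 -25.1];14 [  4.8 -29.3];
```

View pics/w8.png

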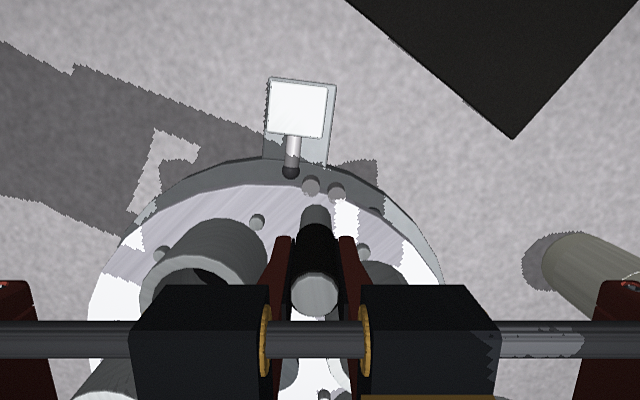

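Wrist view: detent tip at (290,172), the two rim studs at (310,186) and (336,193), still short of it.

Run:
```python
from h import *
from workcell import viewer
d=viewer.get_image("wrist")
for z in (52,60):
  for u in ((290,172),(310,186),(336,193),(323,189.5)):
    q=at(d,*u,z)-[539.5,-26,0]; print(z,u,np.degrees(np.arctan2(q[1],q[0])).round(2),np.hypot(q[0],q[1]).round(1))
```

```text
52 (290, 172) 118.82 146.8
52 (310, 186) 112.94 139.5
52 (336, 193) 105.43 139.7
52 (323, 189.5) 109.19 139.3
60 (290, 172) 118.65 148.5
60 (310, 186) 113.04 141.5
60 (336, 193) 105.89 141.6
60 (323, 189.5) 109.47 141.2
```

```bash
python3 -m crank '1.1 -4.1 0 0; 2 -8.3 0 0; 2.8 -12.5 0 0; 3.4 -16.7 0 0; 3.8 -19.9 0 0; 3.8 -20 0 0; 3.8 -20 0 0;3.8 -20 0 0'
python3 - <<'E'
from h import *
from workcell import ctrl,viewer
o=ctrl.get_obs(); p=o["ee_pos"]; print(p,o["ft_force"])
c=p[:2]-(539.5,-26); print(np.degrees(np.arctan2(c[1],c[0])),np.hypot(*c))
d=viewer.get_image("wrist");cv2.imwrite("pics/w9.png",cv2.resize(d["color"][100:260,200:440,::-1],None,fx=3,fy=3,interpolation=cv2.INTER_CUBIC))
E
```

```text
t: 42.6
ee_pos: [480.4, 81.2, 146.7]
orientation: [-1.444, -2.781, 0.008]
ft_force: [0.5, -2.4, -6.2]
width: 19.6
[480.41856597  81.24435267 146.744527  ] [ 0.47316564 -2.44791708 -6.18660503]
118.85058206007722 122.44168826920003
```

View pics/w9.png

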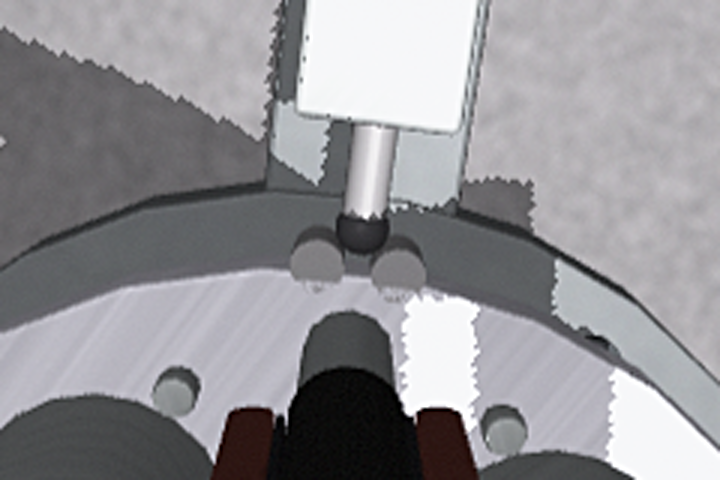

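The plunger tip sits between the two studs: the table is in its detent. Release and head to the wrench.

```bash
python3 -m crank '0 0 0 0; 0 0 0 0; 0 0 0 0; 0 0 0 0' 0.43; python3 -m crank '0 0 -40 0; 0 0 -80 0; 0 0 -110 0; 0 0 -110 0'
python3 - <<'E'
from h import *
from workcell import ctrl,viewer
o=ctrl.get_obs(); p=o["ee_pos"]; M=R.from_rotvec(o["orientation"]).as_matrix(); print(p)
sd=viewer.get_image("side"); sc=viewer.get_image("scene")
for d,n in ((sd,"side"),(sc,"scene")):
    print(n,rings(d,120,400,-170,290,290,5,0.2))
    g=np.hypot(*np.gradient(cv2.cvtColor(d["color"],cv2.COLOR_RGB2GRAY).astype(float)))
    # dark handle via threshold in rectified plane z=70
    r=rectify(d,70,400,-460,200,220,2); k,l,st,ce=cv2.connectedComponentsWithStats((r<40).astype(np.uint8))
    for i in range(1,k):
        if st[i][4]>1000:
            ys,xs=np.where(l==i); pts=np.c_[400+xs/2,-460+ys/2]; m=pts.mean(0); v=np.linalg.svd(pts-m,full_matrices=False)[2][0]
            print(m.round(1),st[i][4]/4,np.degrees(np.arctan2(v[1],v[0])).round(1),((pts-m)@v).min().round(),((pts-m)@v).max().round())
print("to (495,-362,200):",M.T@(np.array([495,-362,200])-p))
E
```

```text
t: 43.15
ee_pos: [480.5, 81.3, 146.9]
orientation: [-1.444, -2.781, 0.008]
ft_force: [0.3, -0.4, 0.6]
width: 49.7
t: 43.65
ee_pos: [482.9, 81.6, 259.0]
orientation: [-1.445, -2.784, 0.004]
ft_force: [-0.5, 0.8, 0.3]
width: 50.1
[482.92437564  81.63532436 259.04072483]
side [(628.0, -9.5, 0.55), (550.5, 64.0, 0.47), (475.5, -88.5, 0.43), (582.0, -104.0, 0.37), (505.0, 38.5, 0.36)]
[ 490.3 -368.5] 2041.75 55.8 -44.0 45.0
[ 511.  -270.1] 373.0 -76.8 -30.0 24.0
scene [(475.5, -89.0, 0.66), (551.5, 62.5, 0.58), (589.5, -52.0, 0.43), (627.0, -11.0, 0.42), (581.0, -104.0, 0.34)]
[ 487.  -373.4] 1780.75 55.0 -40.0 42.0
to (495,-362,200): [-369.93671545 -245.17196693   59.00391603]
```

```bash
python3 -m crank '-37 -25 0 8; -74 -50 0 17; -111 -74 0 26; -148 -99 0 35; -184 -124 0 44; -221 -149 0 53; -258 -174 0 62; -295 -198 10 71; -332 -223 30 80; -369 -248 59 88; -369 -248 59 88; -369 -248 59 88'
python3 - <<'E'
from h import *
from workcell import ctrl,viewer
o=ctrl.get_obs(); print(o["ee_pos"],R.from_rotvec(o["orientation"]).as_matrix().round(3),o["qpos"][5])
d=viewer.get_image("wrist");cv2.imwrite("pics/w10.png",d["color"][:,:,::-1])
print(proj(d,[492,-362,82]))
E
```

```text
t: 45.25
ee_pos: [489.5, -362.3, 196.4]
orientation: [-2.973, -1.0, 0.018]
ft_force: [-0.0, 0.5, -0.1]
width: 50.2
[ 489.45374012 -362.26905252  196.44762859] [[ 0.797  0.604 -0.012]
 [ 0.604 -0.797  0.001]
 [-0.009 -0.008 -1.   ]] 0.2723606119935769
[317.5609068  198.31484937]
```

View pics/w10.png

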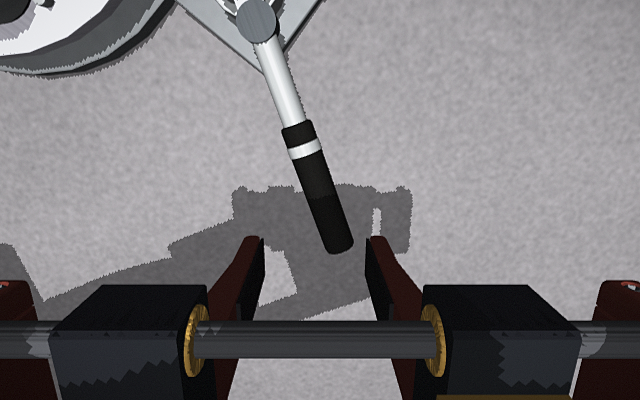

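Wrist view: the grip lies between the fingers, about (325,198) below the TCP, tilted 18° to the pads; the bolt head is at (257,20). The right finger will push it left (clockwise).

```bash
python3 -m crank '0 3 40 0; 0 3 80 0; 0 3 105 0; 0 3 118 0; 0 3 120 0; 0 3 120 0'
python3 - <<'E'
from h import *
from workcell import ctrl
o=ctrl.get_obs(); M=R.from_rotvec(o["orientation"]).as_matrix(); p=o["ee_pos"]; print(p,o["ft_force"])
c=p[:2]-(582,-228); print(np.degrees(np.arctan2(c[1],c[0])),np.hypot(*c))
for t in range(4,61,4):
    w=R.from_euler("z",-t,degrees=True).as_matrix()@[c[0],c[1],0]-[c[0],c[1],0]; print(t,(M.T@w).round(1)[:2])
E
```

```text
t: 46.05
ee_pos: [491.1, -364.6, 78.4]
orientation: [-2.975, -1.003, 0.015]
ft_force: [0.6, -0.2, -0.6]
width: 49.7
[ 491.14822575 -364.59150168   78.36939235] [ 0.55213199 -0.18940097 -0.63808488]
-123.62926486908829 164.0465885516193
4 [ -3.4 -10.9]
8 [ -6.  -22.1]
12 [ -7.8 -33.4]
16 [ -8.8 -44.8]
20 [ -9.  -56.3]
24 [ -8.4 -67.7]
28 [ -7.1 -79.1]
32 [ -4.9 -90.3]
36 [  -2.  -101.4]
40 [   1.7 -112.2]
44 [   6.2 -122.7]
48 [  11.4 -133. ]
52 [  17.3 -142.8]
56 [  23.8 -152.2]
60 [  31.  -161.1]
```

```bash
python3 -m crank '-2 -5.5 0 0; -3.4 -10.9 0 0; -6 -22.1 0 0; -7.8 -33.4 0 0; -8.8 -44.8 0 2; -9 -56.3 0 6; -8.4 -67.7 0 10; -7.1 -79.1 0 14; -7.1 -79.1 0 14; -7.1 -79.1 0 14'
cat > w.py <<'E'
from h import *
from workcell import ctrl
o=ctrl.get_obs(); M=R.from_rotvec(o["orientation"]).as_matrix(); p=o["ee_pos"]; f=o["ft_force"]
c=p[:2]-(582,-228); u=c/np.hypot(*c); tg=np.array([u[1],-u[0]]); print("ang",np.degrees(np.arctan2(c[1],c[0])),np.hypot(*c),"F_tan",f[:2]@tg,"F_rad",f[:2]@u,f)
for t in (1,2,3,4,6,8,12,16):
    w=R.from_euler("z",-t,degrees=True).as_matrix()@[c[0],c[1],0]-[c[0],c[1],0]; print(t,(M.T@w).round(1)[:2],end="; ")
E
python3 w.py
```

```text
t: 47.3
ee_pos: [437.0, -305.4, 78.7]
orientation: [-3.074, -0.635, 0.017]
ft_force: [0.4, 0.1, 0.2]
width: 49.9
ang -151.88944137515023 164.3569239133699 F_tan -0.13260960746633346 F_rad -0.41384634546429383 [0.42751131 0.07802683 0.18257957]
1 [-0.2 -2.9]; 2 [-0.4 -5.7]; 3 [-0.5 -8.6]; 4 [ -0.6 -11.5]; 6 [ -0.5 -17.2]; 8 [ -0.3 -22.9]; 12 [  0.7 -34.4]; 16 [  2.6 -45.7];
```

```bash
cat > hd.py <<'E'
from h import *
from workcell import viewer
for n in ("side","scene"):
    d=viewer.get_image(n); r=rectify(d,70,380,-460,220,260,2); k,l,st,ce=cv2.connectedComponentsWithStats((r<40).astype(np.uint8))
    for i in range(1,k):
        if st[i][4]>1500:
            ys,xs=np.where(l==i); pts=np.c_[380+xs/2,-460+ys/2]; m=pts.mean(0); v=np.linalg.svd(pts-m,full_matrices=False)[2][0]
            print(n,m.round(1),st[i][4]/4,np.degrees(np.arctan2(v[1],v[0])).round(1),((pts-m)@v).min().round(),((pts-m)@v).max().round())
cv2.imwrite("pics/hd.png",cv2.resize(viewer.get_image("side")["color"][200:400,250:510,::-1],None,fx=3,fy=3))
E
python3 hd.py
```

```text
side [ 472.8 -291.4] 13549.5 117.3 -94.0 108.0
side [ 565.6 -263.8] 3736.0 148.8 -47.0 44.0
scene [ 396.1 -367.7] 823.5 -1.3 -17.0 27.0
scene [ 427.6 -322. ] 2791.0 9.9 -49.0 49.0
scene [ 409.5 -275.6] 1108.25 172.8 -38.0 31.0
```

View pics/hd.png

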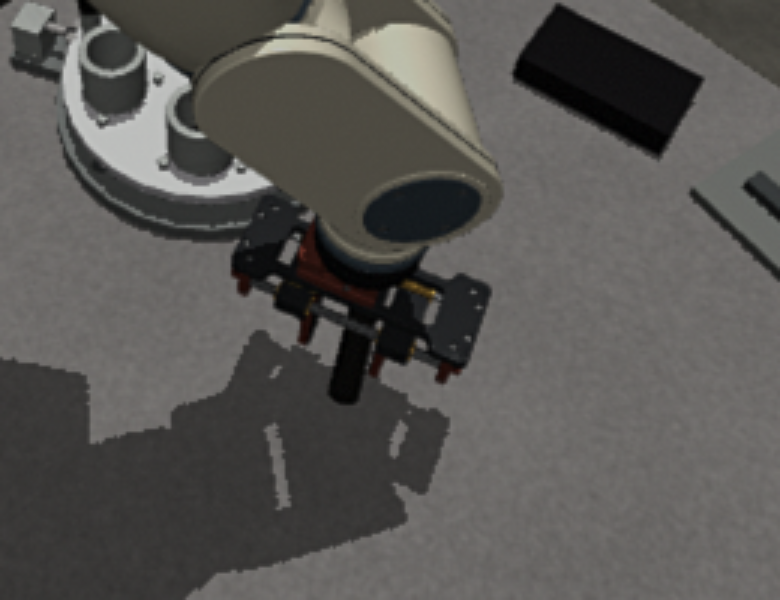

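The handle is between the fingers and has been swung along; push on in small steps watching the force.

```bash
python3 -m crank '-0.2 -2.9 0 0; -0.4 -5.7 0 0; -0.5 -8.6 0 0'; python3 w.py
```

```text
t: 47.82
ee_pos: [433.6, -298.5, 78.8]
orientation: [-3.076, -0.634, 0.015]
ft_force: [0.7, -4.3, -0.8]
width: 50.4
ang -154.590971501197 164.24065915964712 F_tan -4.194089665358131 F_rad 1.2635725090230088 [ 0.65824517 -4.33055619 -0.76991772]
1 [-0.1 -2.9]; 2 [-0.1 -5.7]; 3 [-0.1 -8.6]; 4 [ -0.  -11.5]; 6 [  0.3 -17.2]; 8 [  0.8 -22.9]; 12 [  2.3 -34.3]; 16 [  4.7 -45.5];
```

```bash
python3 -m crank '-0.2 -2.9 0 0; -0.4 -5.7 0 0; -0.5 -8.6 0 2; -0.5 -8.6 0 2'; python3 w.py
```

```text
t: 48.32
ee_pos: [429.9, -290.4, 78.9]
orientation: [-3.086, -0.581, 0.015]
ft_force: [0.9, -1.5, 0.1]
width: 50.0
ang -157.70687875967369 164.4223485298387 F_tan -1.6970352719073407 F_rad -0.22330996718021778 [ 0.8503807  -1.48547929  0.11208047]
1 [-0.  -2.9]; 2 [ 0.  -5.7]; 3 [ 0.1 -8.6]; 4 [  0.2 -11.5]; 6 [  0.6 -17.2]; 8 [  1.2 -22.9]; 12 [  3.  -34.2]; 16 [  5.6 -45.4];
```

```bash
python3 -m crank '0 -2.9 0 1; 0 -5.7 0 2; 0.1 -8.6 0 3'; python3 w.py
```

```text
t: 48.7
ee_pos: [426.8, -282.2, 78.9]
orientation: [-3.101, -0.498, 0.015]
ft_force: [2.0, -2.5, -0.7]
width: 50.2
ang -160.75433161632358 164.3440341626013 F_tan -3.0255742975242574 F_rad -1.025988363274366 [ 1.96593751 -2.51830134 -0.74113291]
1 [-0.  -2.9]; 2 [ 0.  -5.7]; 3 [ 0.1 -8.6]; 4 [  0.2 -11.5]; 6 [  0.6 -17.2]; 8 [  1.2 -22.9]; 12 [  3.  -34.2]; 16 [  5.6 -45.4];
```

```bash
python3 -m crank '0 -2.9 0 1; 0 -5.7 0 2; 0.1 -8.6 0 3'; python3 w.py
```

```text
t: 49.08
ee_pos: [424.2, -273.8, 78.9]
orientation: [-3.114, -0.415, 0.015]
ft_force: [1.6, -2.9, -1.7]
width: 50.1
ang -163.82801208044827 164.29770730597446 F_tan -3.208729653979332 F_rad -0.7802048808738278 [ 1.64303261 -2.86445623 -1.65457322]
1 [-0.  -2.9]; 2 [ 0.  -5.7]; 3 [ 0.1 -8.6]; 4 [  0.2 -11.5]; 6 [  0.6 -17.2]; 8 [  1.2 -22.9]; 12 [  3.  -34.2]; 16 [  5.6 -45.4];
```

```bash
python3 -m crank '0 -2.9 0 1; 0 -5.7 0 2; 0.1 -8.6 0 3'; python3 w.py
```

```text
t: 49.45
ee_pos: [422.5, -266.2, 79.2]
orientation: [3.122, 0.332, -0.013]
ft_force: [-0.8, -10.1, -2.1]
width: 50.2
ang -166.54206150720208 163.97423195399605 F_tan -9.663371189907876 F_rad 3.1006015871675325 [ -0.76649166 -10.11963258  -2.07483662]
1 [-0.  -2.9]; 2 [-0.  -5.7]; 3 [ 0.  -8.6]; 4 [  0.1 -11.4]; 6 [  0.5 -17.2]; 8 [  1.1 -22.9]; 12 [  2.8 -34.2]; 16 [  5.3 -45.3];
```

```bash
python3 -m crank '0 -2.9 0 1; 0 -5.7 0 2'; python3 w.py
```

```text
t: 49.7
ee_pos: [421.9, -262.3, 79.5]
orientation: [3.124, 0.277, -0.011]
ft_force: [-0.8, -12.9, -3.0]
width: 50.3
ang -167.92137686271354 163.72010692472315 F_tan -12.44002396571911 F_rad 3.490615617219633 [ -0.81021664 -12.89504334  -2.9981567 ]
1 [-0.1 -2.9]; 2 [-0.1 -5.7]; 3 [-0.1 -8.6]; 4 [  0.  -11.4]; 6 [  0.3 -17.1]; 8 [  0.8 -22.8]; 12 [  2.4 -34.1]; 16 [  4.8 -45.3];
```

Bolt is home and the force is at the click level; push some 14 mm on.

```bash
python3 -m crank '0 -3 0 0; 0 -6 0 0; 0 -9 0 0; 0 -12 0 0'; python3 w.py
```

```text
t: 50.2
ee_pos: [418.9, -251.7, 79.3]
orientation: [3.123, 0.277, -0.013]
ft_force: [-7.0, -15.4, -2.1]
width: 50.5
ang -171.7267639956019 164.81912584219577 F_tan -14.191317360323039 F_rad 9.086727045419904 [ -6.95011768 -15.35115504  -2.13671711]
1 [ 0.1 -2.9]; 2 [ 0.3 -5.7]; 3 [ 0.5 -8.6]; 4 [  0.8 -11.5]; 6 [  1.5 -17.2]; 8 [  2.3 -22.9]; 12 [  4.7 -34.1]; 16 [  7.8 -45.2];
```

```bash
python3 -m crank '0 -2.5 0 0; 0 -5 0 0; 0 -5 0 0'; python3 w.py
```

```text
t: 50.58
ee_pos: [417.8, -248.3, 79.4]
orientation: [3.12, 0.276, -0.013]
ft_force: [-2.8, -14.4, -3.5]
width: 50.2
ang -172.96387743621537 165.42244354284094 F_tan -13.91939757787665 F_rad 4.536711832361124 [ -2.79748872 -14.37029715  -3.4522224 ]
1 [ 0.2 -2.9]; 2 [ 0.4 -5.8]; 3 [ 0.7 -8.6]; 4 [  1.  -11.5]; 6 [  1.8 -17.2]; 8 [  2.8 -22.9]; 12 [  5.5 -34.1]; 16 [  8.8 -45.2];
```

Force is flat at about 14 N over 14 mm: the wrench has clicked. Back off, centre the gap, and lift.

```bash
python3 -m crank '0 5 0 0; 0 10 0 0; 0 15 0 0; 0 20 0 0; 0 25 0 0; 0 27 0 0; 0 27 0 0; 0 27 0 0'; python3 w.py
```

```text
t: 51.58
ee_pos: [422.3, -274.5, 79.5]
orientation: [3.121, 0.276, -0.014]
ft_force: [-0.7, 0.3, 0.4]
width: 50.2
ang -163.7509245342138 166.3109313526131 F_tan 0.533258772610166 F_rad 0.6170508881202681 [-0.74161542  0.33929823  0.44545898]
1 [-0.3 -2.9]; 2 [-0.5 -5.8]; 3 [-0.7 -8.7]; 4 [ -0.8 -11.6]; 6 [ -1.  -17.4]; 8 [ -0.9 -23.2]; 12 [ -0.1 -34.8]; 16 [  1.5 -46.3];
```

```bash
python3 -m crank '0 0 -20 0; 0 0 -50 0; 0 0 -100 0; 0 0 -150 0; 0 0 -190 0; 60 40 -190 0; 60 40 -190 0; 60 40 -190 0'; python3 w.py
```

```text
t: 52.58
ee_pos: [489.4, -301.1, 268.2]
orientation: [3.122, 0.277, -0.017]
ft_force: [-0.5, 0.9, -0.5]
width: 50.2
ang -141.73920415279588 117.97557883253998 F_tan 0.958949900994002 F_rad -0.1819400713488135 [-0.45096258  0.86563263 -0.51405417]
1 [-1.  -1.8]; 2 [-1.9 -3.7]; 3 [-2.8 -5.5]; 4 [-3.6 -7.4]; 6 [ -5.2 -11.2]; 8 [ -6.7 -15. ]; 12 [ -9.3 -22.8]; 16 [-11.3 -30.8];
```

```bash
python3 -m crank '0 40 0 0; 0 90 0 0; 0 140 0 0; 0 180 0 0; 0 180 0 0; 0 180 0 0'
python3 - <<'E'
from h import *
from workcell import viewer
a=viewer.get_image("side")["color"][130:350,230:430,::-1]; b=viewer.get_image("scene")["color"][140:300,130:420,::-1]
A=cv2.resize(a,(400,440),interpolation=cv2.INTER_CUBIC); B=cv2.resize(b,(400,221),interpolation=cv2.INTER_CUBIC)
c=viewer.get_image("side")["color"][180:260,245:325,::-1]; C=cv2.resize(c,(219,219),interpolation=cv2.INTER_CUBIC)
im=np.zeros((440,800,3),np.uint8); im[:,:400]=A; im[:221,400:]=B; im[221:,400:619]=C
cv2.imwrite("pics/fin.png",im)
E
python3 - <<'E'
from h import *
from workcell import viewer
for n in ("side","scene"):
    d=viewer.get_image(n); print(n,rings(d,120,400,-170,290,290,5,0.2))
    r=rectify(d,70,380,-330,200,130,2); k,l,st,ce=cv2.connectedComponentsWithStats((r<40).astype(np.uint8))
    for i in range(1,k):
        if st[i][4]>1500:
            ys,xs=np.where(l==i); pts=np.c_[380+xs/2,-330+ys/2]; m=pts.mean(0); v=np.linalg.svd(pts-m,full_matrices=False)[2][0]
            print(n,m.round(1),st[i][4]/4,np.degrees(np.arctan2(v[1],v[0])).round(1),np.degrees(np.arctan2(m[1]+228,m[0]-582)))
E
```

```text
t: 53.32
ee_pos: [519.9, -477.0, 268.4]
orientation: [3.124, 0.277, -0.019]
ft_force: [-1.0, 0.2, 0.0]
width: 50.2
side [(550.5, 64.0, 0.57), (628.0, -9.5, 0.55), (457.5, 15.0, 0.42), (475.5, -88.5, 0.4), (582.0, -104.0, 0.37)]
side [ 423.3 -281.1] 2077.5 18.6 -161.51677970186051
side [ 528.6 -283. ] 393.75 165.8 -134.1198860815205
scene [(457.0, 14.5, 0.67), (551.5, 63.5, 0.52), (475.5, -89.0, 0.43), (589.5, -52.0, 0.43), (627.0, -11.0, 0.42)]
scene [ 413.9 -283.5] 1360.25 16.8 -161.73563019766573
```

View pics/fin.png

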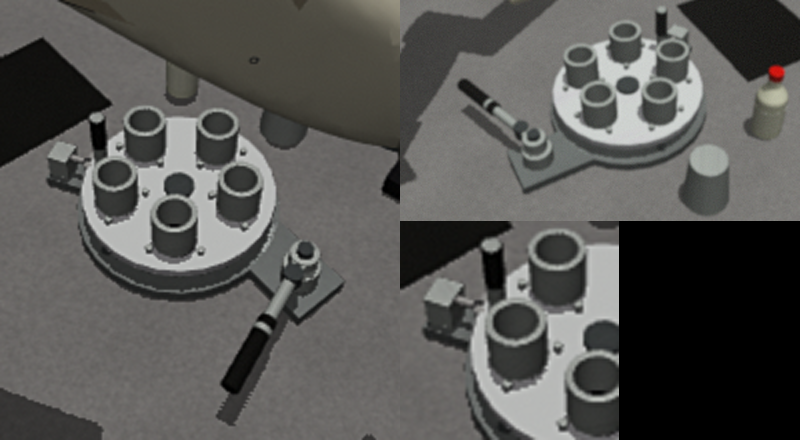

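```bash
python3 -c "
from workcell import ctrl
print(ctrl.get_obs()['t'],ctrl.close_job())"
```

```text
the job is handed in; nothing more can be done
53.575 None
```

I finished the whole sequence and handed the job in at about 53.6 s of the 210 s allowed; `close_job` gave no verdict.

- **Sleeves:** all five are in the nests. The last pictures show them upright between their pins. Their measured centres are within about 4 mm of where the nests should be. The mat is empty. I saw no sign that a sleeve had been knocked.
- **Table:** I turned it counter-clockwise by the post, about 83°. The plunger tip was seen between the two rim studs before I let go, within about half a degree. Sleeve positions did not shift afterwards.
- **Wrench:** it swung about 37° at 3–4 N. The force then rose to 12–14 N and stayed flat over the last 14 mm or so of pushing, which I take as the click. I estimate the click at 0.11–0.22 rad, under the 0.3 limit. I backed off until the force was zero and lifted clear.
- **Everything else:** the last view shows the bottle and the tapered shell standing where they were. The gripper is about 270 mm up and touching nothing.

**Less certain:** bolt and click angles can't be read directly, so "home" and "clicked" rest on force and handle position. The force also rose over about 10 mm rather than in one sharp step. Two of the ring-match readings put sleeves about 3–4 mm off the ideal nest positions, and one scene-camera match was a false hit at (589.5, -52).

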